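# Move the small canisters to the other rack in the same order

## Robot

A 6-joint arm with a two-finger parallel gripper is mounted at the origin on a cart in front of the work surface, level with it; the furniture and walls round the work are solid. World frame = base frame: x ahead of the robot, y to its left, z up, the work surface at z = 0. Lengths are in mm, angles in rad, forces in N, time in s.
With the tool pointing down it reaches from about 425 to 1125 mm from the base axis. Payload 14.9 kg.
Tool frame: the origin (TCP) lies at the very end of the fingers, on their centre line; the grasp point (between the pads) lies 19 mm behind it; z points along the fingers, y is the line along which they close (so a half turn about z gives the same grasp; the last joint's range is limited). The gripper opens to 91 mm and grips with 3 to 60 N. Pads are 32 mm wide; open, the fingers measure 118 mm over their backs; the gripper's body (76 mm by 178 mm) begins 60 mm behind the grasp point.
Start: joints at [1.2, 0.379, 1.734, -0, 1.028, -0.033], TCP at [231.996, 660.451, 213.932] pointing down, gripper open.
Joint ranges: [-2.77, 2.77], [-0.74, 2.19], [0, 2.66], [-1.06, 4.2], [0.31, 2.87], [-3.08, 3.08]. Speed limits (rad/s): [1.89, 1.89, 2.39, 3.14, 3.14, 3.14].

## Interface

Orientations are given as a unit quaternion [w, x, y, z].
In Python, from bench import env gives the robot as it stands. The module is installed in compiled form; this text tells all that it offers. Calls block until the motion is done:
- env.reach(position, orientation): joint-space move of the TCP to a pose.
- env.line_to(position, feed=150, rot=None, until_force=None): straight line of the TCP; rot=None keeps the orientation; feed is the mean speed in mm/s. With until_force (N) it stops when the force on the tool has changed by that much, and returns True; else False.
- env.movej(angles): joint-space move.
- env.move_gripper(opening, f_grip=None): opening from 0.0 (shut) to 1.0 (fully open); f_grip is the grip in N (None keeps the last); returns when the fingers have stopped.
- env.dwell(seconds).
- env.solve_ik(position, orientation): joint angles nearest the present ones, or None.
- env.observe(): the state.
- env.read_camera(name): name is "scene" or "top" or "wrist"; returns the picture (420x560x3 uint8, red, green, blue); there is no depth.
- env.calibration(name): a dict with "fov_y" (degrees; the focal length in pixels is half the picture's height over the tangent of half this angle, whatever the lens; pixels are square), "cx", "cy" (the principal point, pixels), "distortion" ([k1, k2, p1, p2, k3] as OpenCV has them; the pictures are not rectified), "R" (3x3) and "t" (3): a world point X has camera coordinates R X + t. Camera axes: x right, y down, z forward; pixel columns grow to the right and rows downward; lengths in mm; the calibration is good to about 2 mm. A picture is of the moment at which its call begins: read the wrist's pose just before it. calibration takes no time and is no camera call; for the wrist camera it gives the pose at the moment of the call.
A pose or a line that the arm cannot do raises env.Unreachable and nothing moves.
- env.hand_in(): hands the job in; it is judged then, once.
Trained networks look in the newest picture that a camera, given by its name, has taken for a name from the list of things; names that differ only in an ending like _2 or _b are one class to them, and where a whole thing is asked for, a point or a joint stands for the part that bears it (a point fixed in the world has none). Each returns a list of dicts, best first, with "score" (0 to 1); they miss things now and then, are a little off and sometimes report something else, mostly with a low value. They report only what shows in the picture. A call takes as long as a camera call. They do not tell look-alikes from the thing itself.
- env.silhouettes(camera, label): "mask" (420x560 bool, what is visible of it).
- env.landmark_of(camera, label): "position" ([x, y, z] in mm, in the coordinates of the camera as it stood for that picture, good to about 4 mm: a listed point, or the origin of a listed thing).
The state is a dict: "t": time; "joint_positions": joint angles; "dq": joint speeds; "tau": joint torques, N m; "tcp_pos": TCP position; "ee_rot": TCP orientation; "contact_force": force on the tool from outside, world axes, zero at the start; "ft_torque": the same for the moment, N m; "grip_width": opening from 0.0 (shut) to 1.0 (fully open); "finger_force": force on a finger pad.
Only numpy, scipy, OpenCV 4.12 (cv2) and the standard library are available. Lean on these libraries where they do the work, as an engineer would, in place of code of your own. Each camera call takes 0.05 s, during which the arm holds its last target. There are 200 camera calls.

## Task

Three small unmarked canisters stand on the lids of the wide canisters in one rack, and the cook finds each by its place in the row. Move them one by one onto the wide canisters of the other rack, in the same order from left to right as they stand now, each fully seated with its hollow foot down over the lid lug below, and let go. Keep the small canisters upright, and leave all the wide canisters and the egg cup where they stand.

Things in the scene. Friction and masses are not known exactly. Their poses are not given: they have to be found in the camera images.
- small_round_center (a point): Centre of the round small canister: white ceramic, pale wooden lid fixed on, 56 mm in diameter, 60 mm high plus a 7 mm lug on the lid, 0.13-0.23 kg. The point is on its axis, 30 mm above its underside; z up. Its round foot ring (52 mm outside, 37 mm inside) leaves a hollow 9 mm deep that fits over a lid lug with 2 mm to spare all round.
- small_square_center (a point): Centre of the square small canister: white ceramic, pale wooden lid fixed on, 56 mm wide, sides along its x and y axes, 60 mm high plus a 7 mm lug on the lid, 0.13-0.23 kg. The point is on its axis, 30 mm above its underside; z up. Its round foot ring (52 mm outside, 37 mm inside) leaves a hollow 9 mm deep that fits over a lid lug with 2 mm to spare all round.
- small_octagon_center (a point): Centre of the eight-sided small canister: white ceramic, pale wooden lid fixed on, 56 mm across opposite flats, flats facing along x, y and the diagonals, 60 mm high plus a 7 mm lug on the lid, 0.13-0.23 kg. The point is on its axis, 30 mm above its underside; z up. Its round foot ring (52 mm outside, 37 mm inside) leaves a hollow 9 mm deep that fits over a lid lug with 2 mm to spare all round.
- under_round: Wide round white canister, wooden lid fixed on, 80 mm across, 55 mm high, 0.8 kg, loose in its bay. Origin: centre of its underside; z up, y to the robot's left along the rack. On the lid's middle a tapered round lug, 33 to 27 mm across, 7 mm high; a small one seated on it has its centre 85 mm above this origin. Under the round small one at the start. Its rack: dark tray, 3 bays 94 mm apart.
- under_square: Wide round white canister, wooden lid fixed on, 80 mm across, 55 mm high, 0.8 kg, loose in its bay. Origin: centre of its underside; z up, y to the robot's left along the rack. On the lid's middle a tapered round lug, 33 to 27 mm across, 7 mm high; a small one seated on it has its centre 85 mm above this origin. Under the square small one at the start. Its rack: dark tray, 3 bays 94 mm apart.
- under_octagon: Wide round white canister, wooden lid fixed on, 80 mm across, 55 mm high, 0.8 kg, loose in its bay. Origin: centre of its underside; z up, y to the robot's left along the rack. On the lid's middle a tapered round lug, 33 to 27 mm across, 7 mm high; a small one seated on it has its centre 85 mm above this origin. Under the eight-sided small one at the start. Its rack: dark tray, 3 bays 94 mm apart.
- next_left: Wide round white canister, wooden lid fixed on, 80 mm across, 55 mm high, 0.8 kg, loose in its bay. Origin: centre of its underside; z up, y to the robot's left along the rack. On the lid's middle a tapered round lug, 33 to 27 mm across, 7 mm high; a small one seated on it has its centre 85 mm above this origin. In the left bay, seen from the robot, of the other rack; bare at the start.
- next_middle: Wide round white canister, wooden lid fixed on, 80 mm across, 55 mm high, 0.8 kg, loose in its bay. Origin: centre of its underside; z up, y to the robot's left along the rack. On the lid's middle a tapered round lug, 33 to 27 mm across, 7 mm high; a small one seated on it has its centre 85 mm above this origin. In the middle bay, seen from the robot, of the other rack; bare at the start.
- next_right: Wide round white canister, wooden lid fixed on, 80 mm across, 55 mm high, 0.8 kg, loose in its bay. Origin: centre of its underside; z up, y to the robot's left along the rack. On the lid's middle a tapered round lug, 33 to 27 mm across, 7 mm high; a small one seated on it has its centre 85 mm above this origin. In the right bay, seen from the robot, of the other rack; bare at the start.
- egg_cup: Plated egg cup standing between the racks, 46 mm across, 60 mm high; origin at the centre of its underside. To be left alone. Behind it the wall cabinets overhang the worktop from 0.58 m ahead of the robot's base, at 0.45 m height: an arm swung round at full radius strikes them.
There are look-alikes about, which are no part of the job. Leave any green or orange look-alike of the under_octagon alone.

How it is judged (in metres and radians):
At the end, for the whole second after the job is handed in: Each small canister stands on a wide one of the other rack, in the same left-to-right order as the wide ones it came from: axes within 6 mm, foot down over the lug (centre 81 to 88.5 mm above the wide one's underside), upright within 0.06 rad, released, under 0.02 m/s (((y of each of under_square, under_octagon in the frame of under_round below 0 m and (horizontal distance between small_round_center and next_left below 0.006 m and z of small_round_center in the frame of next_left between 0.081 and 0.0885 m and angle between small_round_center's own z axis and vertical below 0.06 rad)) or (((y of under_square in the frame of under_round below 0 m and y of under_octagon in the frame of under_round above 0 m) or (y of under_square in the frame of under_round above 0 m and y of under_octagon in the frame of under_round below 0 m)) and (horizontal distance between small_round_center and next_middle below 0.006 m and z of small_round_center in the frame of next_middle between 0.081 and 0.0885 m and angle between small_round_center's own z axis and vertical below 0.06 rad)) or (y of each of under_square, under_octagon in the frame of under_round above 0 m and (horizontal distance between small_round_center and next_right below 0.006 m and z of small_round_center in the frame of next_right between 0.081 and 0.0885 m and angle between small_round_center's own z axis and vertical below 0.06 rad))) and ((y of each of under_round, under_octagon in the frame of under_square below 0 m and (horizontal distance between small_square_center and next_left below 0.006 m and z of small_square_center in the frame of next_left between 0.081 and 0.0885 m and angle between small_square_center's own z axis and vertical below 0.06 rad)) or (((y of under_round in the frame of under_square below 0 m and y of under_octagon in the frame of under_square above 0 m) or (y of under_round in the frame of under_square above 0 m and y of under_octagon in the frame of under_square below 0 m)) and (horizontal distance between small_square_center and next_middle below 0.006 m and z of small_square_center in the frame of next_middle between 0.081 and 0.0885 m and angle between small_square_center's own z axis and vertical below 0.06 rad)) or (y of each of under_round, under_octagon in the frame of under_square above 0 m and (horizontal distance between small_square_center and next_right below 0.006 m and z of small_square_center in the frame of next_right between 0.081 and 0.0885 m and angle between small_square_center's own z axis and vertical below 0.06 rad))) and ((y of each of under_round, under_square in the frame of under_octagon below 0 m and (horizontal distance between small_octagon_center and next_left below 0.006 m and z of small_octagon_center in the frame of next_left between 0.081 and 0.0885 m and angle between small_octagon_center's own z axis and vertical below 0.06 rad)) or (((y of under_round in the frame of under_octagon below 0 m and y of under_square in the frame of under_octagon above 0 m) or (y of under_round in the frame of under_octagon above 0 m and y of under_square in the frame of under_octagon below 0 m)) and (horizontal distance between small_octagon_center and next_middle below 0.006 m and z of small_octagon_center in the frame of next_middle between 0.081 and 0.0885 m and angle between small_octagon_center's own z axis and vertical below 0.06 rad)) or (y of each of under_round, under_square in the frame of under_octagon above 0 m and (horizontal distance between small_octagon_center and next_right below 0.006 m and z of small_octagon_center in the frame of next_right between 0.081 and 0.0885 m and angle between small_octagon_center's own z axis and vertical below 0.06 rad))) and linear speed of each of small_round, small_square, small_octagon below 0.02 m/s); the robot touches nothing.
It fails at once if a wide canister is shifted from its place in its rack or tipped (distance of any of under_round, under_square, under_octagon, next_left, next_middle, next_right from where it was at the start of the episode above 0.025 m or angle between any of under_round, under_square, under_octagon, next_left, next_middle, next_right's own z axis and vertical above 0.25 rad).
It fails at once if a small canister is tipped (angle between any of small_round_center, small_square_center, small_octagon_center's own z axis and vertical above 0.5 rad).
It fails at once if the egg cup is knocked over or pushed away (distance of egg_cup from where it was at the start of the episode above 0.03 m or angle between egg_cup's own z axis and vertical above 0.3 rad).
It also fails if it takes over 96 s, if anything falls off the work surface, if the arm or the gripper's body presses on something with over 40 N, if the wrist force passes 120 N, or if a joint passes its speed limit or range.

## Working session

There is one attempt and no reset: what is moved stays moved. The work goes in short steps, each a Python script; the robot and the scene stay as the last script left them, time stands still between calls to the robot, and variables do not carry over. Pictures are saved under pics/ and viewed, at most 14 in all, crops included, and the job is handed in when it is done.

```bash
mkdir -p pics
cat > h.py <<'E'
import numpy as np, cv2
from bench import env
def world(cam,p):
    c=env.calibration(cam); return np.array(c["R"]).T@(np.array(p)-np.array(c["t"]))
def K(c):
    f=210/np.tan(np.radians(c["fov_y"])/2); return np.array([[f,0,c["cx"]],[0,f,c["cy"]],[0,0,1.]])
def ray(cam,uv,z):
    c=env.calibration(cam); R=np.array(c["R"]);t=np.array(c["t"])
    n=cv2.undistortPoints(np.array([[uv]],float),K(c),np.array(c["distortion"]))[0,0]
    d=R.T@np.array([n[0],n[1],1]); o=-R.T@t
    return o+d*(z-o[2])/d[2]
def proj(cam,X):
    c=env.calibration(cam)
    return cv2.projectPoints(np.array([X],float),cv2.Rodrigues(np.array(c["R"]))[0],np.array(c["t"],float),K(c),np.array(c["distortion"]))[0][0,0]
def save(cam,name,crop=None,s=1):
    im=env.read_camera(cam)
    if crop: im=im[crop[1]:crop[3],crop[0]:crop[2]]
    if s!=1: im=cv2.resize(im,None,fx=s,fy=s,interpolation=cv2.INTER_CUBIC)
    cv2.imwrite("pics/"+name,im[...,::-1]); return im
E
python3 - <<'E'
from h import *
np.set_printoptions(precision=1,suppress=True)
o=env.observe(); print(o["t"],o["ee_rot"],o["tcp_pos"])
for cam in("scene","top"):
    save(cam,cam+"0.png")
    for n in("small_round_center","small_square_center","small_octagon_center","under_round","next_left","egg_cup"):
        for d in env.landmark_of(cam,n):
            w=world(cam,d["position"]); print(cam,n,round(d["score"],2),w,proj(cam,w))
E
```

```text
0.0 [-0.   0.2  1.  -0. ] [231.8 660.1 213.3]
scene small_round_center 0.74 [436.4 364.4  98.8] [243.5 215.6]
scene small_round_center 0.53 [436.1 364.2  12.1] [244.4 235.6]
scene small_round_center 0.28 [428.1 173.6  16. ] [289.6 224.2]
scene small_square_center 0.81 [423.6 171.7  98.2] [290.8 206.1]
scene small_octagon_center 0.5 [431.1 266.9 100.8] [267.8 210. ]
scene under_round 0.69 [435.  363.2  17.4] [244.7 234.5]
scene egg_cup 0.6 [495.4  13.6   4.3] [315.2 210.9]
top small_round_center 0.68 [427.4 363.2 100.2] [231.6 215.4]
top small_square_center 0.64 [424.6 171.4  98.8] [287.9 216. ]
top small_square_center 0.31 [481.3   9.1  -1.8] [332.3 201.7]
top small_octagon_center 0.69 [423.6 259.5  97.3] [262.  216.4]
top under_round 0.53 [431.2 359.6  11.3] [235.2 215.6]
top under_round 0.19 [427.  362.5  98.9] [231.8 215.5]
top next_left 0.98 [ 461.8 -173.3   13.3] [383.3 206.6]
top egg_cup 0.67 [486.4  10.   -2.9] [332.  200.3]
top egg_cup 0.45 [432.4 355.8   8.1] [236.3 215.3]
```

View pics/scene0.png

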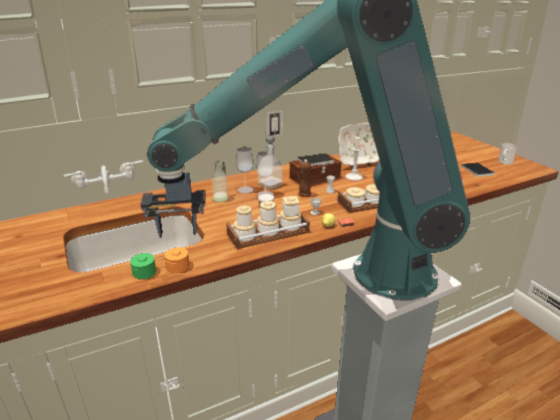

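View pics/top0.png

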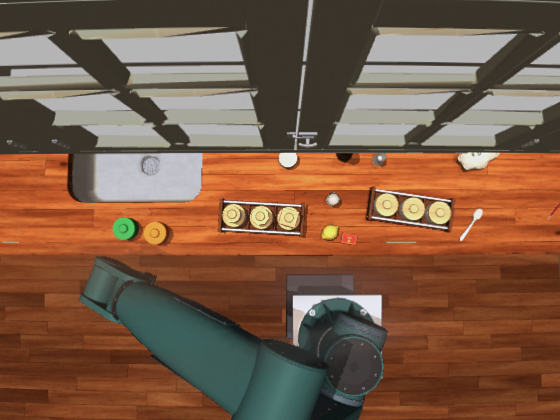

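The scene picture shows the loaded rack at about (268,222), the bare rack at about (362,195), and the egg cup at about (316,206). The green (143,265) and orange (176,260) look-alikes are well clear. In the top picture the small canisters are at (233,215), (261,216) and (289,217), and the bare wide ones at (387,204), (413,208) and (439,212). The detections give round, octagon, square from left to right. I'll confirm that with a close look from the wrist camera.

```bash
cat >> h.py <<'E'
from scipy.spatial.transform import Rotation as Ro
def q(a):  # tool down, closing axis at yaw a (rad) from world x
    s,c=np.sin(a),np.cos(a)
    x=Ro.from_matrix(np.array([[-s,c,0],[c,s,0],[0,0,-1]])).as_quat()
    # columns: x=(-s,c,0) y=(c,s,0) z=(0,0,-1)
    return [x[3],x[0],x[1],x[2]]
np.set_printoptions(precision=1,suppress=True)
E
python3 - <<'E'
from h import *
import itertools
print(Ro.from_quat([*q(0)[1:],q(0)[0]]).as_matrix())
for a in(0,np.pi):
  for P in([430,267,300],[430,172,220],[440,0,220],[430,-355,220]):
    r=env.solve_ik(P,q(a)); print(round(a,1),P,None if r is None else np.round(r,2))
c=env.calibration("wrist"); R=np.array(c["R"]); o=env.observe()
w,x,y,z=o["ee_rot"]; T=Ro.from_quat([x,y,z,w]).as_matrix()
print("cam in tool",T.T@(-R.T@np.array(c["t"])-o["tcp_pos"]),"axis",T.T@R.T[:,2],c["fov_y"])
E
```

```text
[[ 0.  1.  0.]
 [ 1.  0.  0.]
 [ 0.  0. -1.]]
0 [430, 267, 300] [ 0.5 -0.   2.1 -0.   1.1  0.5]
0 [430, 172, 220] [ 0.3 -0.   2.2 -0.   1.   0.3]
0 [440, 0, 220] [-0.1 -0.1  2.2 -0.   1.  -0.1]
0 [430, -355, 220] [-0.7  0.1  2.  -0.   1.  -0.7]
3.1 [430, 267, 300] [ 0.5 -0.   2.1 -0.   1.1 -2.6]
3.1 [430, 172, 220] [ 0.3 -0.   2.2 -0.   1.  -2.8]
3.1 [440, 0, 220] None
3.1 [430, -355, 220] [-0.7  0.1  2.  -0.   1.   2.4]
cam in tool [  66.9   -0.4 -170.2] axis [-0.2 -0.   1. ] 69.47885029993238
```

Run:
```python
from h import *
env.reach([425,267,300],q(0)); 
save("wrist","w1.png",None,1.4)
for n in("small_round_center","small_square_center","small_octagon_center","under_round"):
    for d in env.landmark_of("wrist",n):
        w=world("wrist",d["position"]); print(n,round(d["score"],2),w,proj("wrist",w))
print(env.observe()["t"])
```

```text
small_round_center 0.62 [432.7 361.  101.1] [290.  108.6]
small_square_center 0.55 [426.6 170.1 101.2] [284.5 260.9]
small_octagon_center 0.96 [425.9 266.9  96.5] [284.  187.5]
2.5917
```

View pics/w1.png

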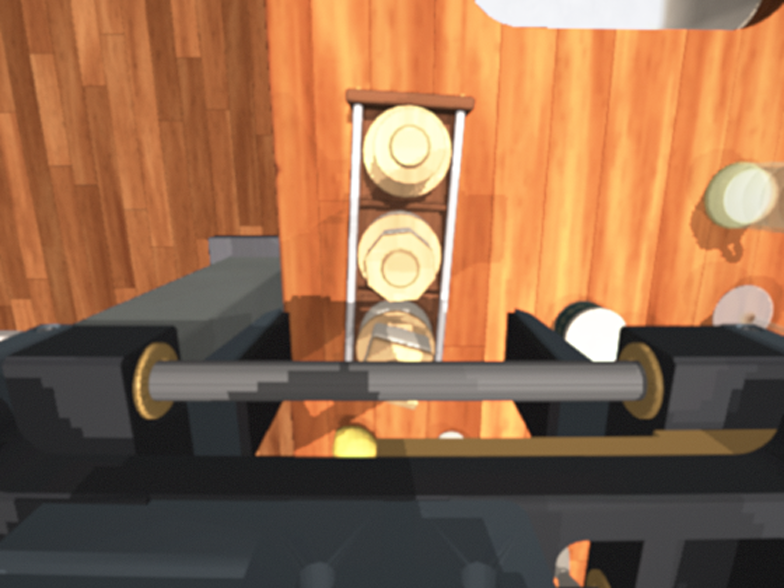

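From top to bottom (left to right for the robot): round (410,145), octagon (400,265) and square (395,345, partly hidden). The square looks turned in yaw, so I'll enlarge that one before gripping.

Run:
```python
from h import *
env.reach([425,125,250],q(0)); 
c=env.calibration("wrist"); u,v=proj("wrist",[426,171,130]); print(u,v)
u,v=int(u),int(v)
save("wrist","w2.png",(max(u-110,0),max(v-110,0),u+110,v+80),3)
for n in("small_square_center","small_octagon_center"):
    for d in env.landmark_of("wrist",n):
        w=world("wrist",d["position"]); print(n,round(d["score"],2),w,proj("wrist",w))
print(env.observe()["t"], max(u-110,0),max(v-110,0))
```

```text
283.6558257305322 154.71605182949307
small_square_center 0.6 [430.3 174.7  99.7] [287.6 149.8]
small_octagon_center 0.82 [427.1 270.2  95.1] [284.8  51.5]
3.3917 173 44
```

View pics/w2.png

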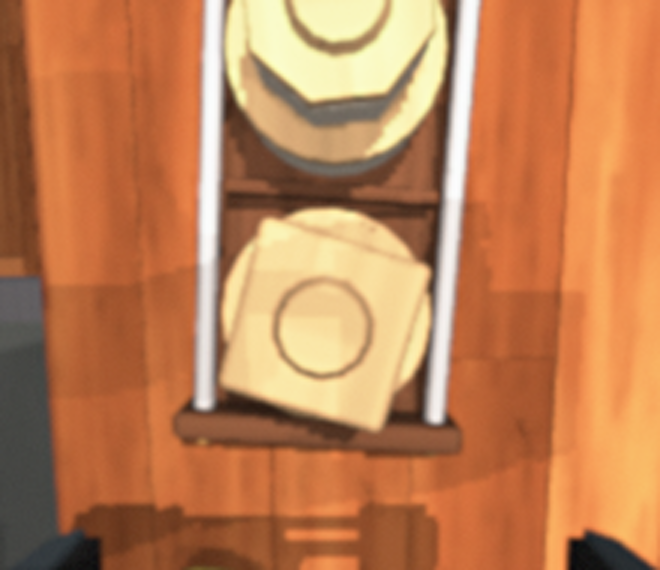

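The crop shows the square canister with its lug at crop pixel (323,328) and its top edge from (268,218) to (430,268), so it is yawed about −17°. The octagon is just above it, so the order is round, octagon, square. Next I'll take the same close look at the octagon, the round one and the three target lugs.

```bash
cat >> h.py <<'E'
def unpick(c,uv,z):
    R=np.array(c["R"]);t=np.array(c["t"])
    n=cv2.undistortPoints(np.array([[uv]],float),K(c),np.array(c["distortion"]))[0,0]
    d=R.T@np.array([n[0],n[1],1]); o=-R.T@t
    return o+d*(z-o[2])/d[2]
E
python3 - <<'E'
from h import *
import pickle
o=128
sq=[ray("wrist",(173+a/3,44+b/3),o) for a,b in((323,328),(268,218),(430,268),(378,430),(222,388))]
print("square",np.array(sq), np.mean(sq[1:],0))
tiles=[];D=[]
V=[("oct",[427,268,128]),("round",[432,362,128]),("nl",[462,-173,68]),("nm",[448,-266,68]),("nr",[434,-359,68])]
for i,(n,C) in enumerate(V):
    P=[C[0],C[1]-46,C[2]+122]
    if n=="nl": env.line_to([P[0],P[1],250],feed=250)
    (env.line_to(P,feed=150))
    c=env.calibration("wrist"); u,v=map(int,proj("wrist",C)); im=env.read_camera("wrist")
    t=im[v-60:v+60,u-60:u+60]; tiles.append(cv2.resize(t,(260,260),interpolation=cv2.INTER_CUBIC)); D.append((n,c,u-60,v-60,C[2]))
    for m in(("small_octagon_center","small_round_center")[i:i+1] if i<2 else ("next_middle",)):
        for d in env.landmark_of("wrist",m):
            w=np.array(c["R"]).T@(np.array(d["position"])-np.array(c["t"])); print(n,m,round(d["score"],2),w)
pickle.dump(D,open("D.pkl","wb"))
tiles.append(np.zeros_like(tiles[0]))
cv2.imwrite("pics/m.png",np.vstack([np.hstack(tiles[:3]),np.hstack(tiles[3:])])[...,::-1])
print(env.observe()["t"])
E
```

```text
square [[423.2 173.1 128. ]
 [406.2 206.7 128. ]
 [456.8 191.7 128. ]
 [441.2 140.2 128. ]
 [390.6 153.9 128. ]] [423.7 173.1 128. ]
oct small_octagon_center 0.68 [430.3 266.9  93.2]
round small_round_center 0.94 [433.9 363.   97.7]
nl next_middle 0.92 [ 454.3 -261.8   16.7]
nm next_middle 0.81 [ 455.8 -261.7   15.3]
nr next_middle 0.59 [ 455.2 -261.9   14.4]
9.8583
```

View pics/m.png

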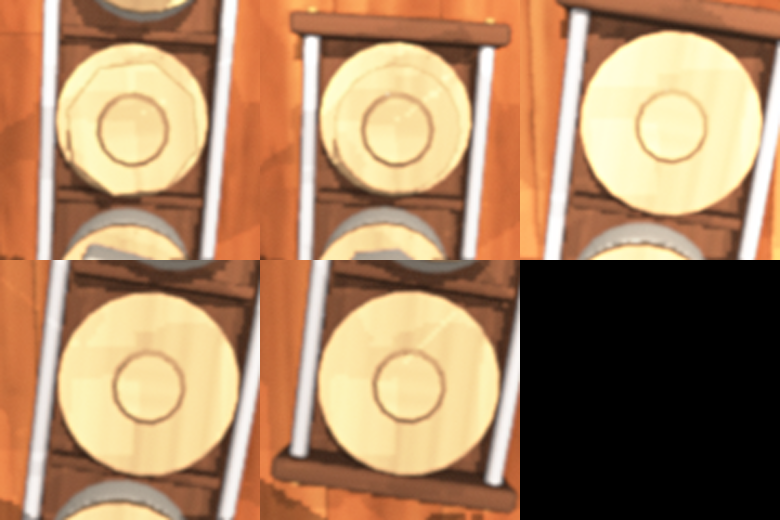

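The montage shows the octagon lug at tile pixel (133,130), the round at (137,130), and the target lugs at (151,127), (149,127) and (149,127). The octagon's flats are turned about +8°. The wide lid is 83 px across, which agrees with 80 mm at z≈68. I'll move the square one first.

```bash
cat >> h.py <<'E'
import pickle
def pts():
    D=pickle.load(open("D.pkl","rb")); px=[(133,130),(137,130),(151,127),(149,127),(149,127)]
    P={n:unpick(c,(u+a*120/260,v+b*120/260),z)[:2] for (n,c,u,v,z),(a,b) in zip(D,px)}
    P["sq"]=np.array([423.5,173.1]); return P
ZG=86; ZC=200
def at(p,z): return [p[0],p[1],z]
def pick(p,a):
    o=env.observe()["tcp_pos"]
    env.move_gripper(1.0)
    if o[2]<ZC-2: env.line_to(at(o,ZC),feed=150)
    env.line_to(at(p,ZC),feed=300,rot=q(a))
    f=env.line_to(at(p,ZG),feed=100,until_force=12)
    print("descended",f,env.observe()["tcp_pos"])
    env.move_gripper(0.0,f_grip=25)
    o=env.observe(); print("grip w",o["grip_width"]*91,"ff",o["finger_force"])
    env.line_to(at(p,ZG+25),feed=50); env.line_to(at(p,ZC),feed=150)
    o=env.observe(); print("lifted w",o["grip_width"]*91,"f",o["contact_force"],o["t"])
def place(p):
    env.line_to(at(p,ZC),feed=250); env.line_to(at(p,ZG+14),feed=120); env.dwell(.2)
    f=env.line_to(at(p,ZG-5),feed=25,until_force=5)
    o=env.observe(); print("place",f,o["tcp_pos"],o["contact_force"],o["ft_torque"],o["t"]); return f,o["tcp_pos"][2]
E
python3 - <<'E'
from h import *
P=pts(); print(P)
pick(P["sq"],np.radians(-17)); print(place(P["nr"]))
E
```

```text
{'oct': array([428.1, 268.2]), 'round': array([434.8, 362.9]), 'nl': array([ 470.5, -171.1]), 'nm': array([ 456.2, -264.6]), 'nr': array([ 442.2, -357.4]), 'sq': array([423.5, 173.1])}
descended False [423.9 173.2  86.5]
grip w 55.770837121330096 ff 25.000074952840805
lifted w 55.61516461114708 f [-0.2  0.9 -1.3] 15.7167
place True [ 442.1 -357.4   85.5] [ 1.  -0.3  1.9] [-0.4 -0.1  0. ] 19.75
(True, np.float64(85.54095194302903))
```

The square stopped at 85.5 mm against 86.5 mm at the grasp. A foot riding on top of the lug would stop about 7 mm higher, so it is seated. Releasing, then the octagon.

```bash
cat >> h.py <<'E'
def release(p):
    env.move_gripper(1.0); env.line_to(at(p,ZC),feed=150)
E
python3 - <<'E'
from h import *
P=pts(); release(P["nr"])
pick(P["oct"],np.radians(8)); f,z=place(P["nm"])
if abs(z-85.5)<2: release(P["nm"]); print("released")
E
```

```text
descended False [428.4 268.4  86.5]
grip w 56.29420448980675 ff 24.819606318311003
lifted w 55.94955073541442 f [-0.2  0.1 -1.3] 27.1167
place True [ 456.2 -264.6   85.6] [ 0.6 -0.5  1.9] [-0.2 -0.1 -0.1] 31.1583
released
```

Run:
```python
from h import *
P=pts()
pick(P["round"],0); f,z=place(P["nl"])
if abs(z-85.5)<2: release(P["nl"]); print("released")
env.line_to([456,-330,280],feed=200,rot=q(0)); save("wrist","w5.png",None,1.4)
for m in("small_round_center","small_square_center","small_octagon_center"):
    for d in env.landmark_of("wrist",m): print(m,round(d["score"],2),world("wrist",d["position"]))
print(env.observe()["t"])
```

```text
descended False [435.2 363.1  86.6]
grip w 55.52970631632864 ff 25.00025063753128
lifted w 55.54970216289298 f [-0.5 -0.3 -2.2] 38.5417
place True [ 470.4 -171.1   85.6] [-0.1  0.9  1.4] [-0.2 -0.1 -0. ] 42.5917
released
small_round_center 0.91 [ 469.1 -172.8  103.3]
small_square_center 0.66 [ 447.  -359.6  101.5]
small_octagon_center 0.97 [ 458.7 -266.8   95.9]
45.4417
```

View pics/w5.png

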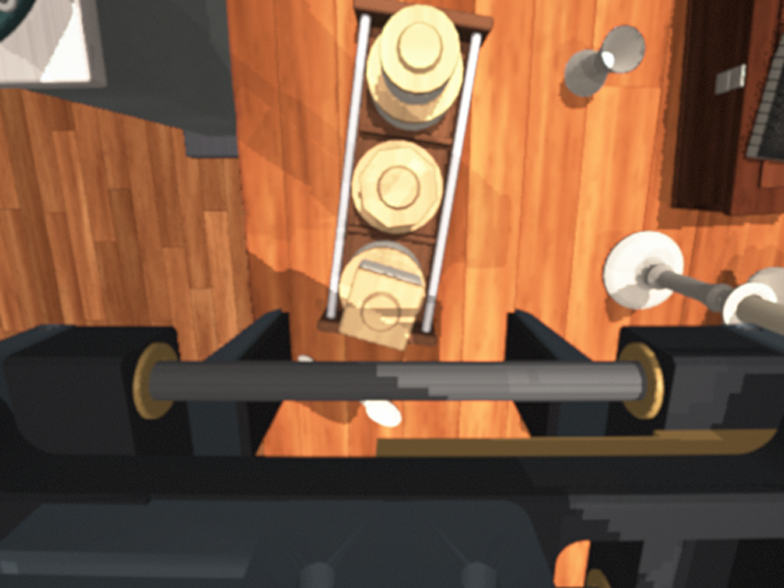

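All three stand upright and centred on the target rack: round (420,50), octagon (398,187) and square (380,312). That is the same left-to-right order as before, and the gripper is clear of them.

```bash
python3 -c "
from h import *
env.dwell(.5); print(env.hand_in())"
```

```text
the job is handed in; nothing more can be done
None
```

The job is handed in, with no verdict returned: the round, octagon and square canisters stand released, left to right as before, on the other rack, their seating confirmed by stop height and a final wrist-camera look, at about 46 s of the allowed 96 s.

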